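# Seat a mounted lower cast in the articulator and close it

## Task

Set the mounted lower cast (the one with the black mounting plate on its base) in the seat of the articulator's lower member: plate down and fully home in the recess, teeth up, front teeth towards the incisal table. Let go of it, then gently swing the upper member down until its incisal pin rests on the incisal table. Do not drop the cast or let the upper member slam, and leave the other things on the bench as they are.

Things in the scene. Friction and masses are not known exactly. Their poses are not given: they have to be found in the camera images.
- cast: Mounted lower dental cast of pale yellow stone, 0.17 kg. Own frame: origin at the centre of its mounting plate's underside, z from plate to teeth, +x to the flat heel, -x to the front teeth. It starts standing on its heel on the bench (x down, teeth facing sideways), origin 28 mm up, 62 mm tall. Black plate on the base: 38 (x) by 44 (y) mm, 9 thick, its lowest 2.5 mm 1.25 mm smaller all round.
- cast_grip (a point): Middle of the cast's body, at x = 0, z = 27 mm in its frame. Around it the stone block, z = 19 to 35 mm and 60 mm wide in y, can be gripped across y. Below it white plaster, z = 9 to 19, 58 wide; above it gum and teeth to z = 48. Both blocks are D-shaped: flat heel at x = +28, parallel sides from there to x = -4, half-round front to x = -34 mm.
- cast_front (a point): Point on the cast's front, just under the front teeth, at x = -30, z = 35 mm in the cast's frame.
- articulator: Aluminium lower member of the articulator, fixed on the bench. Origin on the bench under the seat's centre; -x to its front, +x to its hinge, z up. A-shaped frame, top at z = 20 mm, spreading to a rear bar 126 wide (y). Incisal table: disc 35 across at x = -95, top at z = 30, on a tongue reaching x = -116. Two posts 14 thick at x = 75, y = +-52, with hinge housings 24 by 16 mm up to z = 136.
- seat (a point): Centre of the floor of the seat's recess, 25 mm above the bench; axes as the articulator's. Recess 41 (x) by 47 (y) mm, 7 deep, edges chamfered 1.5 mm, in a grey block 51 by 57 mm, top at z = 32 mm. It takes the cast's plate: seated, the cast's origin lies here with its axes along these.
- hinge (a point): Middle of the upper member's hinge axis, at x = 75, z = 122 mm of the articulator; the axis runs along the articulator's y.
- upper (a joint): Opening angle of the upper member, rad. 0: level, its pin on the incisal table (a firm stop); pi/2: upright over the hinge; it starts leaning a little behind upright; stop at 2.05. The hinge is stiff and stays where it is left; swinging it shut takes up to 6 N at point upper_face. The upper cast hangs on its inner side; closed, 4 mm of air stays between its teeth and a well seated lower cast's.
- upper_face (a point): Point in mid-width on the flat outer (top, when closed) face of the upper member, 120 mm forward of the hinge axis and 14 mm above it when closed. The member is a 12 mm thick beam, 46 mm wide (34 beyond 130 mm from the hinge axis), ending 187 mm from the axis. Only the pin's head, 12 across, 10 high, stands on that face, 170 mm from the axis.
- pin_tip (a point): Lower tip of the incisal pin, a rod 8 mm thick fixed in the upper member: 170 mm forward of the hinge axis and 92 mm below it when closed.
- spare_cast: Bystander: a stone cast of like size (64 mm wide, 66 tall as it stands on its heel) without plaster or plate. Origin at the centre of its flat base, 30 mm above the bench as it stands.
- burner: Bystander: bunsen burner, 76 mm foot, 112 tall, origin under its foot.
- bur_block: Bystander: wooden block with burs, 60 by 120 mm, 50 tall, origin under its centre.
- wax_knife: Bystander: wax knife lying along its x, about 200 mm long, 12 thick.
- mixing_bowl: Bystander: rubber mixing bowl 120 across, 75 tall, origin under its centre.
- spray_bottle: Bystander: bottle 48 across, 135 tall, origin under its centre.
- wax_box: Bystander: flat box of wax, 75 by 42 by 20 mm, origin under its centre.

How it is judged:
On the way, in this order (a step that is already met when the one before it is completed fails the run):
1. The cast sits home in the seat, plate down, front teeth forward, let go, while the upper member is still open (z of cast in the frame of seat below 0.0025 m and horizontal distance between cast and seat below 0.0035 m and angle between cast's own z axis and vertical below 0.06 rad and angle between the x axis of cast and the x axis of seat, either way round below 0.12 rad and x of cast_front in the frame of seat below -0.02 m and value of joint upper above 0.6 rad and contact force between the fingers and cast below 0.2 N), for 0.2 s.
2. The upper member is swung down until the incisal pin rests on the incisal table (value of joint upper below 0.025 rad), for 0.2 s.
At the end, for the whole second after the job is handed in: The cast rests in the seat: origin within 3.5 mm sideways and 2.5 mm in height of the recess floor's centre, upright within 0.06 rad, aligned within 0.12 rad, front teeth towards the incisal table; the upper member is closed to within 0.025 rad (pin on the table); all let go and at rest (z of cast in the frame of seat below 0.0025 m and horizontal distance between cast and seat below 0.0035 m and angle between cast's own z axis and vertical below 0.06 rad and angle between the x axis of cast and the x axis of seat, either way round below 0.12 rad and x of cast_front in the frame of seat below -0.02 m and value of joint upper below 0.025 rad and linear speed of cast below 0.02 m/s); the robot touches nothing.
It fails at once if The cast is dropped: it falls freely faster than 0.6 m/s (linear speed of cast above 0.6 m/s and contact force between the fingers and cast below 0.05 N).
It fails at once if The upper member slams: it closes faster than 2.5 rad/s (velocity of joint upper below -2.5 rad/s).
It fails at once if A bystander is moved more than 25 mm (distance of any of spare_cast, burner, bur_block, wax_knife, mixing_bowl, spray_bottle, wax_box from where it was at the start of the episode above 0.025 m).
It also fails if it takes over 72 s, if anything falls off the work surface, if the arm or the gripper's body presses on something with over 40 N, if the wrist force passes 120 N, or if a joint passes its speed limit or range.

## Robot

A 7-joint arm with a two-finger parallel gripper is mounted at the origin on the work surface. World frame = base frame: x ahead of the robot, y to its left, z up, the work surface at z = 0. Lengths are in m, angles in rad, forces in N, time in s.
With the tool pointing down it reaches from about 0.375 to 0.925 m from the base axis. Payload 3.1 kg.
Tool frame: the origin (TCP) lies between the finger pads; the fingertips stand 19 mm ahead of it and the grasp point (between the pads) is the TCP; z points along the fingers, y is the line along which they close (so a half turn about z gives the same grasp; the last joint's range is limited). The gripper opens to 85 mm and grips with 20 to 120 N. Pads are 22 mm wide; open, the fingers measure 114 mm over their backs; the gripper's body (76 mm by 85 mm) begins 54 mm behind the grasp point. The pads swing forward as they close: fully open they stand 13 mm farther back than shut.
Start: joints at [1.112, 0.383, 0.044, 1.598, -0.018, 1.161, -0.05], TCP at [0.229, -0.608, 0.25] pointing down, gripper open.
Joint ranges: [-2.61, 2.61], [-0.41, 2.15], [-1.48, 1.57], [0, 2.5], [-1.57, 4.71], [0.05, 1.97], [-2.85, 2.85]. Speed limits (rad/s): [2.79, 2.79, 3.14, 3.14, 3.14, 3.14, 3.14].

## Interface

Orientations are given as a unit quaternion [x, y, z, w].
In Python, from bench import move_ptp, movel, move_j, move_gripper, pause, inverse_kinematics, read_camera, camera_params, MotionError, sign_off, look_for, tip_of, read_time_s, read_qpos, read_joint_vel, read_effort, read_eef_pos, read_tcp_rot, read_ft_force, read_ft_torque, read_finger_gap, read_grasp_force gives the robot as it stands. Calls block until the motion is done:
- move_ptp(position, orientation): joint-space move of the TCP to a pose.
- movel(position, orientation=None, speed=0.15): straight line of the TCP; orientation=None keeps the orientation; speed is the mean speed in m/s.
- move_j(angles): joint-space move.
- move_gripper(opening, effort=None): finger opening in m; effort is the grip in N (None keeps the last); returns when the fingers have stopped.
- pause(seconds).
- inverse_kinematics(position, orientation): joint angles nearest the present ones, or None.
- read_camera(name): name is "side" or "top" or "wrist"; returns the picture (420x560x3 uint8, red, green, blue); there is no depth.
- camera_params(name): a dict with "K" (3x3 intrinsics, pixels), "camera_from_world" (4x4, takes a point from world to camera coordinates). Camera axes: x right, y down, z forward; pixel columns grow to the right and rows downward; lengths in m; the calibration is good to about 2 mm. A picture is of the moment at which its call begins: read the wrist's pose just before it. camera_params takes no time and is no camera call; for the wrist camera it gives the pose at the moment of the call.
A pose or a line that the arm cannot do raises MotionError and nothing moves.
- sign_off(): hands the job in; it is judged then, once.
Trained networks look in the newest picture that a camera, given by its name, has taken for a name from the list of things; names that differ only in an ending like _2 or _b are one class to them, and where a whole thing is asked for, a point or a joint stands for the part that bears it (a point fixed in the world has none). Each returns a list of dicts, best first, with "confidence" (0 to 1); they miss things now and then, are a little off and sometimes report something else, mostly with a low value. They report only what shows in the picture. A call takes as long as a camera call.
- look_for(camera, name): "at" ([column, row] in pixels, amid what is visible of it).
- tip_of(camera, name): "at" ([column, row] in pixels: a listed point, or the origin of a listed thing).
Readings, each from a call of its own:
- read_time_s(): time.
- read_qpos(): joint angles.
- read_joint_vel(): joint speeds.
- read_effort(): joint torques, N m.
- read_eef_pos(): TCP position.
- read_tcp_rot(): TCP orientation.
- read_ft_force(): force on the tool from outside, world axes, zero at the start.
- read_ft_torque(): the same for the moment, N m.
- read_finger_gap(): finger opening in m.
- read_grasp_force(): force on a finger pad.
Only numpy, scipy, OpenCV 4.12 (cv2) and the standard library are available. Lean on these libraries where they do the work, as an engineer would, in place of code of your own. Each camera call takes 0.05 s, during which the arm holds its last target. There are 200 camera calls.

## Working session

There is one attempt and no reset: what is moved stays moved. The work goes in short steps, each a Python script; the robot and the scene stay as the last script left them, time stands still between calls to the robot, and variables do not carry over. Pictures are saved under pics/ and viewed, at most 10 in all, crops included, and the job is handed in when it is done.

```bash
mkdir -p pics; ls; cat > h.py <<'E'
import numpy as np, cv2
from bench import *
from scipy.spatial.transform import Rotation as R
def snap(c,fn=None):
    im=read_camera(c)
    if fn: cv2.imwrite('pics/'+fn,im[:,:,::-1])
    return im
def ray(c,px,P=None):
    P=P or camera_params(c);K=np.array(P['K']);T=np.array(P['camera_from_world'])
    d=T[:3,:3].T@np.linalg.inv(K)@np.array([px[0],px[1],1.]);o=-T[:3,:3].T@T[:3,3]
    return o,d/np.linalg.norm(d)
def onz(c,px,z,P=None):
    o,d=ray(c,px,P);return o+d*(z-o[2])/d[2]
def proj(c,p,P=None):
    P=P or camera_params(c);q=np.array(P['camera_from_world'])@np.append(p,1);u=np.array(P['K'])@q[:3];return u[:2]/u[2]
def tri(rays):
    A=sum(np.eye(3)-np.outer(d,d) for o,d in rays);b=sum((np.eye(3)-np.outer(d,d))@o for o,d in rays)
    return np.linalg.solve(A,b)
E
python3 - <<'E'
from h import *
np.set_printoptions(precision=4,suppress=True)
for c in ['top','side']:
    snap(c,c+'0.png'); print(c,ray(c,(280,210)))
    for n in ['cast','cast_grip','cast_front','articulator','seat','hinge','upper_face','pin_tip','spare_cast','burner','bur_block','wax_knife','mixing_bowl','spray_bottle','wax_box']:
        print(n,[(np.round(r['at'],1).tolist(),round(r['confidence'],2)) for r in tip_of(c,n)[:2]])
print(read_tcp_rot(),read_time_s())
E
```

```text
pics
top (array([0.31  , 0.0289, 1.3329]), array([ 0.1916, -0.0033, -0.9815]))
cast [([368.4, 240.8], 0.64)]
cast_grip [([356.8, 239.6], 0.93)]
cast_front [([359.3, 233.8], 0.54)]
articulator [([236.4, 225.0], 0.66)]
seat [([236.8, 230.3], 0.82)]
hinge [([203.6, 227.0], 0.84)]
upper_face [([182.4, 225.0], 0.88)]
pin_tip [([216.6, 210.1], 0.66), ([263.9, 153.1], 0.64)]
spare_cast [([381.9, 201.9], 0.67)]
burner [([262.7, 158.0], 0.76)]
bur_block [([173.9, 158.0], 0.76), ([305.7, 146.8], 0.4)]
wax_knife [([412.2, 269.0], 0.81), ([220.3, 213.8], 0.17)]
mixing_bowl [([146.8, 296.3], 0.75), ([219.3, 213.4], 0.7)]
spray_bottle [([303.6, 142.9], 0.61), ([409.9, 268.6], 0.58)]
wax_box [([426.3, 226.9], 0.91), ([237.6, 226.5], 0.59)]
side (array([ 0.5019, -0.827 ,  1.059 ]), array([ 0.0151,  0.6508, -0.7591]))
cast [([264.3, 294.8], 0.64), ([270.7, 145.6], 0.32)]
cast_grip [([266.0, 284.1], 0.78)]
cast_front [([269.2, 275.6], 0.71)]
articulator [([275.0, 192.0], 0.81)]
seat [([273.6, 190.0], 0.89), ([271.6, 275.6], 0.26)]
hinge [([267.3, 145.7], 0.92)]
upper_face [([267.8, 112.8], 0.86)]
pin_tip [([274.8, 108.0], 0.69)]
spare_cast [([310.4, 306.7], 0.67)]
burner [([352.4, 208.3], 0.86)]
bur_block [([339.0, 150.8], 0.9)]
wax_knife [([233.9, 349.6], 0.93)]
mixing_bowl [([221.6, 142.0], 0.76), ([272.5, 188.9], 0.57)]
spray_bottle [([363.6, 242.7], 0.62), ([340.1, 150.0], 0.55)]
wax_box [([285.9, 367.8], 0.57)]
[ 0.9838  0.1794  0.     -0.    ] 1.6
```

View pics/top0.png

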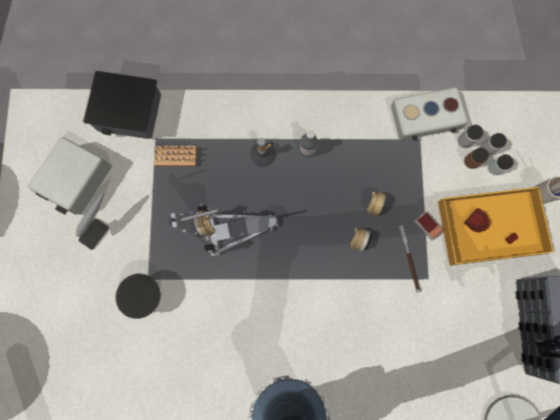

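View pics/side0.png

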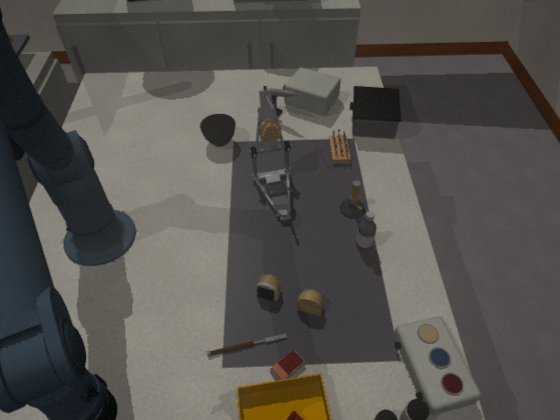

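```bash
python3 - <<'E'
from h import *
np.set_printoptions(precision=4,suppress=True)
T={'cast':([368.4,240.8],[264.3,294.8]),'cast_grip':([356.8,239.6],[266,284.1]),'cast_front':([359.3,233.8],[269.2,275.6]),'art':([236.4,225],[275,192]),'seat':([236.8,230.3],[273.6,190]),'hinge':([203.6,227],[267.3,145.7]),'face':([182.4,225],[267.8,112.8]),'pin':([216.6,210.1],[274.8,108]),'spare':([381.9,201.9],[310.4,306.7]),'burner':([262.7,158],[352.4,208.3]),'bur':([173.9,158],[339,150.8]),'bottle':([303.6,142.9],[363.6,242.7]),'knife':([412.2,269],[233.9,349.6]),'wbox':([426.3,226.9],[285.9,367.8])}
for n,(a,b) in T.items():
    p=tri([ray('top',a),ray('side',b)]); print(n,p,np.hypot(*(proj('top',p)-a)),np.hypot(*(proj('side',p)-b)))
E
```

```text
cast [ 0.4743 -0.2261  0.0295] 0.46896711458095575 0.5219403810083013
cast_grip [ 0.4785 -0.1936  0.0273] 0.2924915270009645 0.3198889138102145
cast_front [ 0.4886 -0.1941  0.0684] 0.5553013652555222 0.6055359585100629
art [0.5168 0.1487 0.0105] 2.5328064809389508 2.347502794965281
seat [0.5065 0.1478 0.0183] 0.3340083795046519 0.30874726057378776
hinge [0.4947 0.2232 0.1344] 1.5699143262256605 1.3605333521605472
face [0.4925 0.261  0.225 ] 1.2941494128455437 1.0725142259533509
pin [0.5121 0.1679 0.3114] 1.3166215902063925 1.118415503526048
spare [ 0.5871 -0.2678  0.0347] 0.016139924580029132 0.0186561165139093
burner [ 0.736   0.0768 -0.0007] 2.336262649166918 2.3104390044140484
bur [ 0.7315  0.342  -0.0045] 0.657845601402751 0.5769783264527093
bottle [ 0.7667 -0.0478 -0.0007] 3.085608446783358 3.2445410250651117
knife [ 0.3977 -0.3552 -0.0018] 0.13033247936461095 0.15513468666087293
wbox [ 0.5206 -0.4039 -0.0043] 0.029529670966942156 0.03676664529240713
```

Both pictures agree with the list: cast at top (361,240) / side (268,287), with its black plate towards -y. The spare sits beside it at top (377,202). The articulator is centred near top (230,230), its hinge towards +y and its table at (272,222). Next I check that a 45° grasp and 45° placing are reachable, and get the wrist camera's mounting.

```bash
cat >> h.py <<'E'
def quat(z,y):
    z=np.array(z,float);z/=np.linalg.norm(z);y=np.array(y,float);y-=z*(y@z);y/=np.linalg.norm(y)
    return R.from_matrix(np.c_[np.cross(y,z),y,z]).as_quat()
def tool(yaw,tilt,s=1):
    """tool approach horizontally along direction yaw, tilt from vertical-down; y horizontal"""
    h=np.array([np.cos(yaw),np.sin(yaw),0]);n=np.array([-h[1],h[0],0])
    return quat(h*np.sin(tilt)-np.array([0,0,np.cos(tilt)]),s*n)
E
python3 - <<'E'
from h import *
np.set_printoptions(precision=3,suppress=True)
P=camera_params('wrist');T=np.linalg.inv(np.array(P['camera_from_world']))
W=np.eye(4);W[:3,:3]=R.from_quat(read_tcp_rot()).as_matrix();W[:3,3]=read_eef_pos()
print(np.linalg.inv(W)@T,np.array(P['K']))
g=np.array([.479,-.194,.028]);s=np.array([.5065,.148,.052]);ya=np.deg2rad(98.9);yc=np.deg2rad(83)
for t in (40,45,50,55):
  t=np.deg2rad(t)
  for sg in (1,-1):
    print(round(np.rad2deg(t)),sg,'grasp',inverse_kinematics(g,tool(yc+np.pi,np.pi/2-t,-sg)),'place',inverse_kinematics(s,tool(ya,t,sg)),inverse_kinematics(s+[0,0,.08],tool(ya,t,sg)))
E
```

```text
[[ 0.    -0.946 -0.324  0.082]
 [ 1.     0.001 -0.001  0.   ]
 [ 0.001 -0.324  0.946 -0.124]
 [ 0.     0.     0.     1.   ]] [[345.116   0.    290.472]
 [  0.    345.116 206.02 ]
 [  0.      0.      1.   ]]
40 1 grasp [ 0.718  1.04  -1.041  2.025  1.542  1.733  1.893] place [ 0.221  0.588 -0.25   1.994 -0.761  0.861 -2.392] [ 0.208  0.441 -0.233  1.986 -0.732  0.985 -2.499]
40 -1 grasp [ 0.191  0.705 -0.393  2.046  1.197  1.242 -1.19 ] place [ 0.518  0.665 -0.604  1.98  -0.485  0.769  0.536] [ 0.552  0.518 -0.643  1.969 -0.508  0.901  0.467]
45 1 grasp [ 0.751  0.979 -1.04   2.038  1.491  1.619  1.934] place [ 0.243  0.626 -0.234  1.98  -0.831  0.924 -2.303] [ 0.224  0.477 -0.212  1.979 -0.807  1.04  -2.412]
45 -1 grasp [ 0.215  0.656 -0.381  2.06   1.151  1.149 -1.128] place [ 0.548  0.707 -0.599  1.966 -0.554  0.813  0.628] [ 0.578  0.558 -0.636  1.962 -0.576  0.936  0.551]
50 1 grasp [ 0.788  0.923 -1.039  2.048  1.438  1.508  1.982] place [ 0.258  0.668 -0.215  1.965 -0.892  0.993 -2.225] [ 0.237  0.517 -0.19   1.971 -0.874  1.1   -2.333]
50 -1 grasp [ 0.242  0.613 -0.369  2.071  1.099  1.059 -1.057] place [ 0.58   0.755 -0.601  1.95  -0.606  0.859  0.703] [ 0.609  0.605 -0.638  1.953 -0.629  0.973  0.622]
55 1 grasp [ 0.967  1.097 -1.256  2.051  1.543  1.642  2.028] place [ 0.271  0.712 -0.196  1.948 -0.944  1.065 -2.158] [ 0.245  0.559 -0.167  1.961 -0.934  1.164 -2.263]
55 -1 grasp [ 0.272  0.574 -0.356  2.079  1.036  0.974 -0.974] place [ 0.612  0.808 -0.607  1.932 -0.643  0.907  0.763] [ 0.642  0.657 -0.648  1.942 -0.668  1.01   0.68 ]
```

```bash
cat > look.py <<'E'
from h import *
import json
def views(poses,names,tag):
    obs={n:[] for n in names}
    for i,(p,q) in enumerate(poses):
        move_ptp(p,q); pause(.2); P=camera_params('wrist'); snap('wrist',f'{tag}{i}.png')
        for n in names:
            r=tip_of('wrist',n)
            print(i,n,[(np.round(x['at'],1).tolist(),round(x['confidence'],2)) for x in r[:2]])
            if r and r[0]['confidence']>.4: obs[n].append((P,r[0]['at']))
    out={}
    for n,o in obs.items():
        if len(o)>1:
            p=tri([ray(0,a,P) for P,a in o]); out[n]=p
            print(n,p.round(4),[np.round(np.hypot(*(proj(0,p,P)-a)),1) for P,a in o])
    return out
E
python3 - <<'E'
from look import *
g=np.array([.479,-.194,.028]);s=np.array([.5065,.148,.052]);ya=np.deg2rad(98.9);yc=np.deg2rad(83)
d=np.deg2rad
def back(p,q,b): return p-R.from_quat(q).as_matrix()[:,2]*b,q
try:
    q1=tool(yc+np.pi,d(40),1);q2=tool(yc+np.pi,d(0),1);q3=tool(ya,d(20),-1)
    views([back(g,q1,.14),back(g,q2,.16),back(g,q3,.16)],['cast','cast_grip','cast_front'],'c')
    q1=tool(ya,d(50),-1);q2=tool(ya,d(35),-1)
    views([back(s,q1,.15),back(s,q2,.12),back(s+[.04,0,0],tool(ya+.3,d(45),-1),.15)],['articulator','seat','hinge','pin_tip','upper_face'],'s')
finally: print(read_time_s())
E
```

```text
0 cast [([285.9, 215.1], 0.72)]
0 cast_grip [([296.8, 203.3], 0.8)]
0 cast_front [([298.4, 230.7], 0.82), ([410.1, 233.6], 0.67)]
1 cast [([287.3, 225.3], 0.74), ([410.5, 258.4], 0.46)]
1 cast_grip [([294.9, 201.9], 0.92)]
1 cast_front [([298.7, 207.1], 0.97)]
2 cast [([279.0, 229.4], 0.92)]
2 cast_grip [([292.1, 201.9], 0.9), ([295.1, 193.2], 0.2)]
2 cast_front [([297.8, 193.6], 0.8)]
cast [ 0.4712 -0.225   0.0267] [np.float64(1.8), np.float64(1.8), np.float64(2.8)]
cast_grip [ 0.4808 -0.2013  0.0304] [np.float64(1.3), np.float64(1.0), np.float64(0.3)]
cast_front [ 0.4836 -0.1958  0.0586] [np.float64(0.5), np.float64(1.1), np.float64(0.9)]
0 articulator [([297.6, 225.2], 0.87)]
0 seat [([297.5, 212.2], 0.92)]
0 hinge [([293.1, 63.1], 0.64)]
0 pin_tip [([293.9, 213.9], 0.5)]
0 upper_face []
1 articulator [([300.1, 223.6], 0.69)]
1 seat [([297.8, 215.5], 0.81)]
1 hinge [([298.5, 55.9], 0.63)]
1 pin_tip []
1 upper_face [([539.3, 74.0], 0.4)]
2 articulator [([262.6, 210.9], 0.74)]
2 seat [([257.4, 197.0], 0.8)]
2 hinge [([261.5, 211.4], 0.73), ([277.0, 53.7], 0.72)]
2 pin_tip [([262.5, 210.3], 0.67)]
2 upper_face []
articulator [ 0.5133  0.1463 -0.0017] [np.float64(0.6), np.float64(0.4), np.float64(0.3)]
seat [0.5114 0.1456 0.026 ] [np.float64(1.3), np.float64(0.7), np.float64(0.7)]
hinge [0.535 0.084 0.232] [np.float64(67.7), np.float64(236.5), np.float64(169.1)]
pin_tip [0.5114 0.1488 0.0058] [np.float64(6.0), np.float64(5.9)]
9.7917
```

```bash
python3 -c "
import cv2,numpy as np
a=[cv2.imread(f'pics/{n}.png') for n in ('c1','c2','s0','s1')]
a=[cv2.resize(x[90:390,80:480],(400,300)) for x in a]
cv2.imwrite('pics/m.png',np.vstack([np.hstack(a[:2]),np.hstack(a[2:])]))"
```

```text
(no output)
```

View pics/m.png

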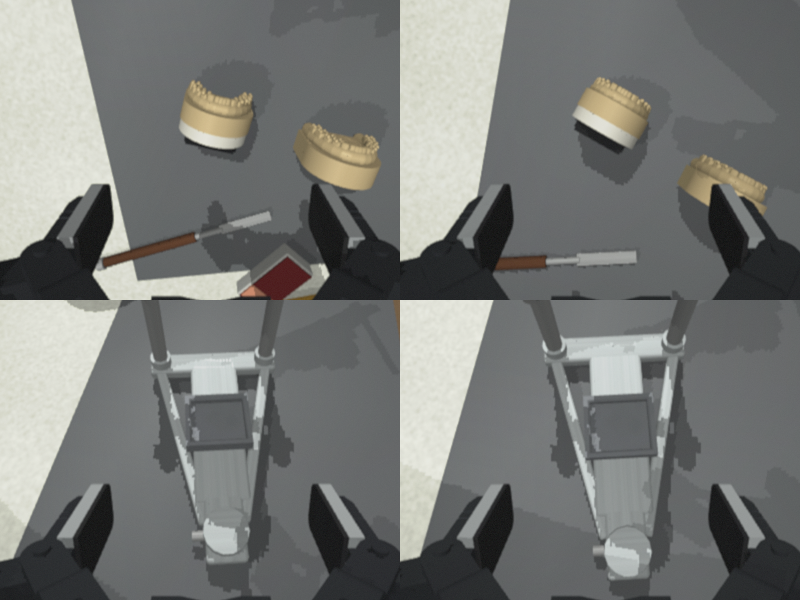

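```bash
cat > ov.py <<'E'
from h import *
np.set_printoptions(precision=4,suppress=True)
d=np.deg2rad
X=np.array([[0,-.946,-.324,.082],[1,.001,-.001,0],[.001,-.324,.946,-.124],[0,0,0,1]])
U,_,V=np.linalg.svd(X[:3,:3]);X[:3,:3]=U@V
K=camera_params('wrist')['K']
def Pm(p,q,b):
    W=np.eye(4);W[:3,:3]=R.from_quat(q).as_matrix();W[:3,3]=p-W[:3,2]*b
    return {'K':K,'camera_from_world':np.linalg.inv(W@X)}
g=np.array([.479,-.194,.028]);s=np.array([.5065,.148,.052]);ya=d(98.9);yc=d(83)
V={'c0':Pm(g,tool(yc+np.pi,d(40),1),.14),'c1':Pm(g,tool(yc+np.pi,0,1),.16),'c2':Pm(g,tool(ya,d(20),-1),.16),
 's0':Pm(s,tool(ya,d(50),-1),.15),'s1':Pm(s,tool(ya,d(35),-1),.12)}
def frame(o,x,z):
    T=np.eye(4);T[:3,0]=x;T[:3,2]=z;T[:3,1]=np.cross(z,x);T[:3,3]=o;return T
def artT(o,yaw): return frame(o,[np.cos(yaw),np.sin(yaw),0],[0,0,1])
def castT(o,yaw): return frame(o,[0,0,-1],[np.cos(yaw),np.sin(yaw),0])
def rect(cx,cy,z,a,b): return [(cx+i*a/2,cy+j*b/2,z) for i,j in((-1,-1),(1,-1),(1,1),(-1,1))]
def circ(cx,cy,z,r): return [(cx+r*np.cos(t),cy+r*np.sin(t),z) for t in np.linspace(0,6.28,25)]
def D(z,w): return [(.028,-w/2,z)]+[(-.004-.030*np.sin(t),-w/2*np.cos(t),z) for t in np.linspace(0,np.pi,19)]+[(.028,w/2,z)]
ART=[rect(0,0,.032,.051,.057),rect(0,0,.032,.041,.047),circ(-.095,0,.030,.0175),circ(.075,.052,.022,.007),circ(.075,-.052,.022,.007)]
CAST=[D(.009,.058),D(.019,.06),D(.035,.06),rect(0,0,.0,.0355,.0415),rect(0,0,.009,.038,.044)]
def overlay(n,T,M,c,h,k):
    im=cv2.imread(f'pics/{n}.png');im=im[c[1]:c[1]+h[1],c[0]:c[0]+h[0]];im=cv2.resize(im,None,fx=k,fy=k,interpolation=cv2.INTER_CUBIC)
    for poly in M:
        u=np.array([(proj(0,(T@np.append(p,1))[:3],V[n])-c+.5)*k for p in poly])
        cv2.polylines(im,[np.int32(u*8)],True,(0,0,255),1,cv2.LINE_AA,3)
    return im
E
python3 - <<'E'
from ov import *
for n,pts in (('s0',[(304,324),(240,149),(345,143)]),('s1',[(307,342),(235,140),(355,135)])):
    t=onz(0,pts[0],.03,V[n]);a,b=[onz(0,p,.022,V[n]) for p in pts[1:]];m=(a+b)/2
    print(n,t,a,b,np.linalg.norm(a-b),np.linalg.norm((m-t)[:2]),'yaw',np.rad2deg(np.arctan2(*(m-t)[1::-1])), 'seat',t+(m-t)*.095/.17)
A=artT([.5114,.1456,0],d(97));C=castT([.4718,-.2255,.028],d(67))
w=[overlay('s0',A,ART,(200,120),(133,100),3),overlay('s1',A,ART,(225,180),(133,100),3),overlay('c1',C,CAST,(230,150),(133,100),3),overlay('c2',C,CAST,(230,150),(133,100),3)]
cv2.imwrite('pics/o1.png',np.vstack([np.hstack(w[:2]),np.hstack(w[2:])]))
E
```

```text
s0 [0.5317 0.0501 0.03  ] [0.4445 0.2115 0.022 ] [0.5488 0.2359 0.022 ] 0.10706871109229298 0.17712190765983216 yaw 101.40023278311051 seat [0.5121 0.1471 0.0255]
s1 [0.5334 0.0528 0.03  ] [0.4472 0.2074 0.022 ] [0.5515 0.2287 0.022 ] 0.10642610304363359 0.168726638956693 yaw 101.64227667396665 seat [0.5144 0.1451 0.0255]
```

View pics/o1.png

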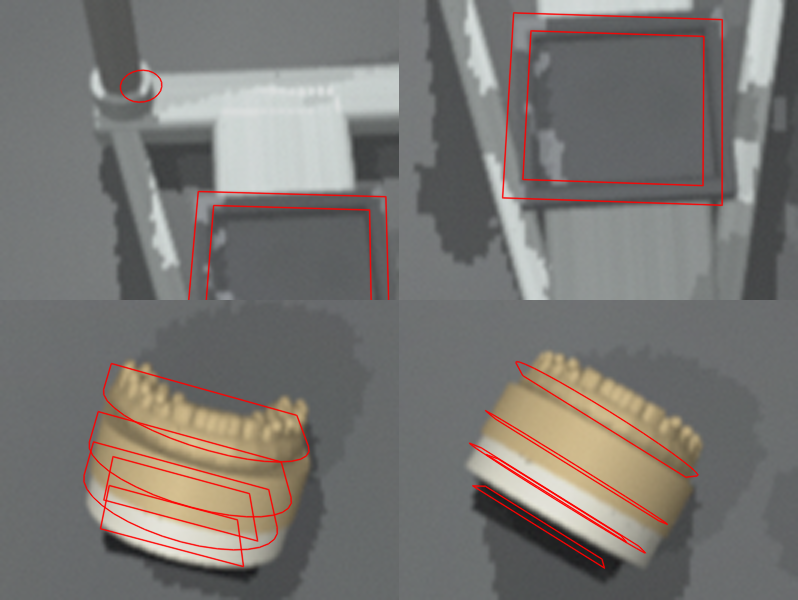

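Overlay: the seat rectangle fits at s1 (620,110) but needs about +4° yaw. The cast outlines are about 3–5 px too high in c1/c2. I'll read the cast's edges off clean enlarged crops and fit the pose.

```bash
python3 - <<'E'
import cv2,numpy as np
w=[]
for n in ('c1','c2'):
    im=cv2.imread(f'pics/{n}.png')[165:265,247:327];w.append(cv2.resize(im,None,fx=5,fy=5,interpolation=cv2.INTER_CUBIC))
o=np.hstack(w)
for i in range(0,800,50): cv2.line(o,(i,0),(i,4 if i%100 else 10),(255,255,255),1)
for i in range(0,500,50): cv2.line(o,(0,i),(4 if i%100 else 10,i),(255,255,255),1)
cv2.imwrite('pics/z.png',o)
E
```

```text
(no output)
```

View pics/z.png

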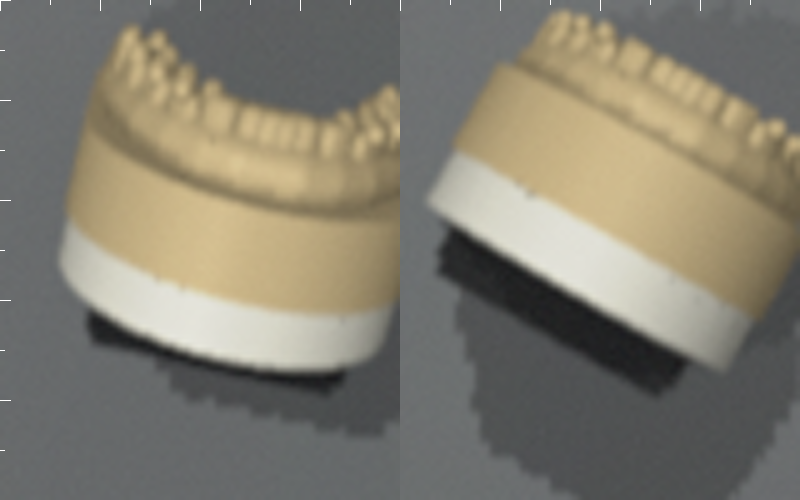

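```bash
cat > fit.py <<'E'
from ov import *
from scipy.optimize import least_squares
pix=lambda p:np.array(p)/5+[247-.5+.1,165-.5+.1]
Dd=lambda z,w:[(x,y,z) for x,y,_ in D(z,w)]+[(x,s*w/2,z) for x in np.linspace(-.004,.028,9) for s in(-1,1)]
obs=[('c2',Dd(.009,.058),(28,203),(328,372)),('c2',Dd(.019,.06),(50,148),(352,318)),('c2',Dd(.035,.06),(103,65),None),
('c2',rect(0,0,0,.0355,.0415),(37,270),(258,397)),('c1',Dd(.009,.058),(60,265),(372,358)),('c1',Dd(.019,.06),(68,222),(397,300)),('c1',rect(-.0088,0,0,.0178,.0415),(90,342),(330,390)),('c1',Dd(.035,.06),(92,128),None)]
def res(v):
    T=castT([v[0],v[1],.028],v[2]);out=[]
    for n,M,l,r in obs:
        e=np.array([.85,.5]) if n=='c2' else np.array([.97,.25])
        u=np.array([proj(0,(T@np.append(p,1))[:3],V[n]) for p in M])
        k=u@e
        if 'c1'==n and len(M)==4: # lower edge of the plate: front corners
            u=u[[0,3]];k=u@e
        out+=list(u[k.argmin()]-pix(l))
        if r: out+=list(u[k.argmax()]-pix(r))
    return np.array(out)
f=least_squares(res,[.472,-.2255,1.2],loss='soft_l1',diff_step=1e-4)
print(f.x,np.rad2deg(f.x[2]));print(res(f.x).reshape(-1,2).round(1).tolist())
C=castT([f.x[0],f.x[1],.028],f.x[2])
A=artT([.5125,.1457,0],d(101.5))
w=[overlay('s0',A,ART,(230,110),(133,100),3),overlay('s1',A,ART,(225,180),(133,100),3),overlay('c1',C,CAST,(230,150),(133,100),3),overlay('c2',C,CAST,(230,150),(133,100),3)]
cv2.imwrite('pics/o2.png',np.vstack([np.hstack(w[:2]),np.hstack(w[2:])]))
E
python3 fit.py
```

```text
[ 0.4725 -0.2315  1.2077] 69.1938794254727
[[-0.7, 0.2], [-0.8, 0.7], [-0.1, 0.1], [1.4, 1.5], [-1.1, -0.0], [-0.9, 1.1], [-0.2, 1.4], [3.0, -14.1], [2.2, -3.9], [-0.3, -4.6], [1.5, -2.5], [-0.1, -0.0], [-0.2, 1.2], [-1.1, -3.3]]
```

View pics/o2.png

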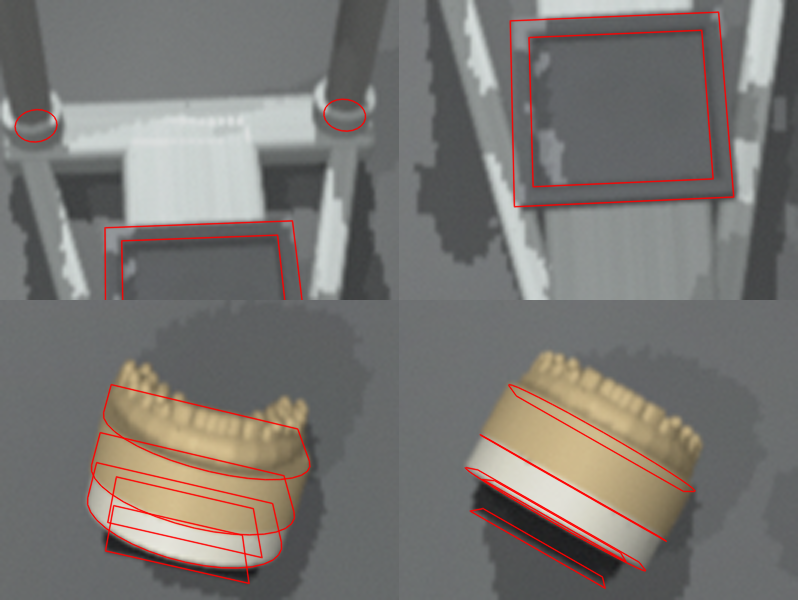

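The articulator overlay now matches (seat 0.5125, 0.1457, yaw 101.5°). The cast fit is good in c2, and in c1 for the plate and plaster arcs. Grasping now.

```bash
cat > plan.py <<'E'
from ov import *
YC=1.2077;O=np.array([.4725,-.2315,.028]);YA=d(101.5);SEAT=np.array([.5125,.1457,.025])
Tc=castT(O,YC)
qg=tool(YC+np.pi,d(40),1);Zg=R.from_quat(qg).as_matrix()[:,2]
pg=(Tc@[.002,0,.027,1])[:3]+.005*Zg
def M(p,q):
    T=np.eye(4);T[:3,:3]=R.from_quat(q).as_matrix();T[:3,3]=p;return T
TX=np.linalg.inv(M(pg,qg))@Tc
def place(dx=0,dy=0,dz=0,yaw=0):
    A=artT(SEAT,YA)
    C=artT((A@[dx,dy,dz,1])[:3],YA+yaw)
    T=C@np.linalg.inv(TX)
    return T[:3,3],R.from_matrix(T[:3,:3]).as_quat()
E
python3 - <<'E'
from plan import *
print(pg)
for a in (dict(dx=-.1,dz=.1),dict(dx=-.1,dz=.05),dict(dz=.05),dict()):
    print(a,place(**a)[0],inverse_kinematics(*place(**a)))
move_ptp(pg-.13*Zg,qg); print(read_qpos())
movel(pg,qg,speed=.07); print('at',read_eef_pos()-pg,read_ft_force())
move_gripper(.05,60); print(read_finger_gap(),read_grasp_force(),read_ft_force())
movel(pg+[0,0,.03],speed=.05); print(read_finger_gap(),read_grasp_force(),read_ft_force())
movel(pg+[0,0,.14],speed=.15); snap('side','g.png'); snap('top','gt.png'); print(read_time_s())
i=cv2.imread('pics/g.png')[170:330,180:340];j=cv2.imread('pics/gt.png')[160:320,280:440]
cv2.imwrite('pics/g2.png',cv2.resize(np.hstack([i,j]),(800,400),interpolation=cv2.INTER_CUBIC))
E
```

```text
[ 0.4809 -0.2093  0.0222]
{'dx': -0.1, 'dz': 0.1} [0.5313 0.0534 0.1488] [ 0.8987  0.7541 -0.8727  1.8079 -0.3031  1.1118  0.4752]
{'dx': -0.1, 'dz': 0.05} [0.5313 0.0534 0.0988] [ 0.8742  0.8331 -0.8377  1.813  -0.2656  1.0462  0.5039]
{'dz': 0.05} [0.5113 0.1514 0.0988] [ 0.785   0.8123 -0.8981  1.9115 -0.3174  0.8884  0.4355]
{} [0.5113 0.1514 0.0488] [ 0.7579  0.9013 -0.8576  1.9061 -0.2772  0.8251  0.4654]
[ 0.2951  0.5815 -0.5577  1.8697  0.8629  1.3866 -1.0602]
at [0.0004 0.0003 0.0003] [ 0.0362  1.1472 -0.3439]
0.05915805423844395 64.90872591733932 [-0.4322  1.8906  3.4438]
0.05914387842205237 64.64674562215805 [-0.4339  0.2795 -1.0996]
15.2667
```

View pics/g2.png

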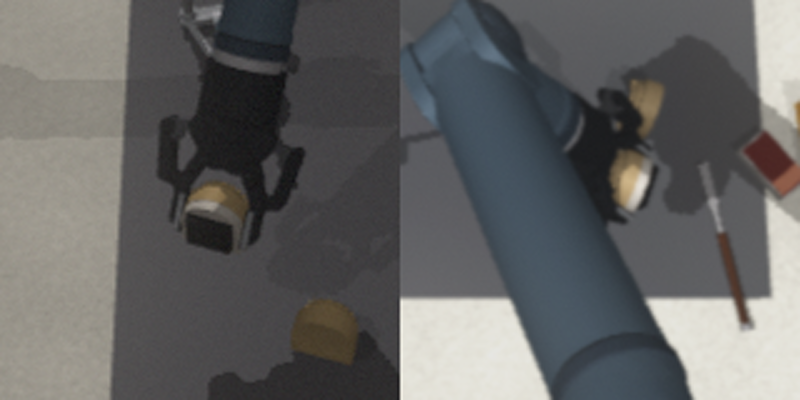

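The cast is held squarely, plate facing away from the arm (side crop (210,235)), and the spare is untouched. Next: carry it over and lower it with force checks.

```bash
python3 - <<'E'
from plan import *
move_ptp(*place(dx=-.1,dz=.10)); print(read_finger_gap())
movel(*place(dz=.05),speed=.1); pause(.2)
f0=read_ft_force(); print('f0',f0)
movel(*place(dz=.016),speed=.06)
snap('wrist','p.png')
for k in range(16,-8,-1):
    movel(*place(dz=k/1000),speed=.03); f=read_ft_force()-f0
    if k<11: print(k,f.round(1),round(read_eef_pos()[2]-place()[0][2],4))
    if f[2]>10: break
print(read_time_s())
E
```

```text
0.058993070091267856
f0 [-0.0917 -0.0703 -1.4994]
10 [-0.3 -0.2  0.6] 0.0099
9 [-0.2 -0.6 -0.3] 0.0089
8 [-0.4  0.4 -0.3] 0.0079
7 [0.5 0.7 0. ] 0.0069
6 [-0.4  0.4  0.7] 0.0059
5 [ 0.8  0.1 -0.3] 0.0049
4 [-1.   0.2  0.1] 0.0039
3 [ 0.  -0.4 -0.8] 0.0029
2 [ 0.7 -0.2 -0.2] 0.0019
1 [ 0.4  0.3 -0. ] 0.0009
0 [0.4 1.2 0.3] -0.0001
-1 [ 0.3 -0.2  0. ] -0.0011
-2 [ 0.2  0.3 -0.1] -0.0021
-3 [ 0.4  1.  -0.8] -0.0031
-4 [ 0.2 -1.5  3.7] -0.0034
-5 [-2.2 -4.6  9.8] -0.0035
-6 [-2.2 -6.9 14.7] -0.0035
24.525
```

Contact came at -3.5 mm with no rim resistance on the way, which is consistent with being home. Releasing, backing out and checking.

```bash
python3 - <<'E'
from plan import *
p,q=place(dz=-.0038); movel(p,q,speed=.03); print(read_ft_force())
move_gripper(.085); print(read_finger_gap(),read_grasp_force(),read_ft_force())
Z=R.from_quat(q).as_matrix()[:,2]
movel(p-Z*.03,q,speed=.08);movel(p-Z*.13,q,speed=.2); pause(.1)
P=camera_params('wrist');im=snap('wrist','r.png')
for n in('cast','cast_grip','cast_front'): 
  for r in tip_of('wrist',n)[:1]:
    loc={'cast':[0,0,0],'cast_grip':[0,0,.027],'cast_front':[-.03,0,.035]}[n]
    print(n,r, proj(0,(artT(SEAT,YA)@np.append(loc,1))[:3],P))
k=2;im=cv2.resize(np.ascontiguousarray(im[60:310,100:480,::-1]),None,fx=k,fy=k,interpolation=cv2.INTER_CUBIC)
for poly in [D(.019,.06),D(.035,.06),rect(0,0,.007,.051,.057)]:
    u=np.array([(proj(0,(artT(SEAT,YA)@np.append(c,1))[:3],P)-[100,60]+.5)*k for c in poly]);cv2.polylines(im,[np.int32(u*8)],True,(0,0,255),1,cv2.LINE_AA,3)
cv2.imwrite('pics/r2.png',im);print(read_time_s())
snap('side','rs.png');snap('top','rt.png')
for c in('side','top'):
  for n in('pin_tip','upper_face','hinge'): print(c,n,tip_of(c,n)[:2])
E
```

```text
[ 0.913  -2.3954  3.8929]
0.08521659996686076 0.0 [ 0.1495  0.3171 -0.5395]
cast {'at': [293.1, 220.4], 'confidence': 0.88} [294.9239 223.4785]
cast_grip {'at': [293.6, 205.6], 'confidence': 0.79} [295.217 206.19 ]
cast_front {'at': [292.8, 240.1], 'confidence': 0.85} [295.4738 237.8246]
26.6333
side pin_tip [{'at': [272.9, 109.1], 'confidence': 0.88}]
side upper_face [{'at': [265.1, 112.2], 'confidence': 0.83}, {'at': [268.6, 146.8], 'confidence': 0.47}]
side hinge [{'at': [269.2, 146.5], 'confidence': 0.81}]
top pin_tip [{'at': [218.0, 210.4], 'confidence': 0.84}]
top upper_face [{'at': [183.7, 224.2], 'confidence': 0.98}]
top hinge [{'at': [204.8, 226.8], 'confidence': 0.9}]
```

View pics/r2.png

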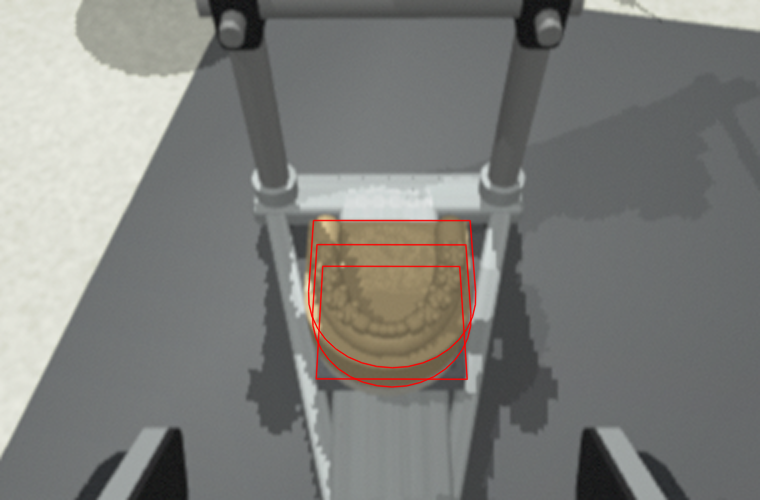

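The picture confirms the cast home in the seat: teeth up, front arc at (393,387) on the predicted outline, gripper clear. Next I search for a reachable pushing motion: closed fingertips on the outer face, turning along with the member.

```bash
cat > push.py <<'E'
from plan import *
H=(artT([SEAT[0],SEAT[1],0],YA)@[.075,0,.122,1])[:3]
F=-np.array([np.cos(YA),np.sin(YA),0]);UP=np.array([0,0,1.]);AX=np.array([np.sin(YA),-np.cos(YA),0])
def pose(th,a,k,rho,r=.12,gap=0.,off=0.,c=0.):
    """tip on the outer face (gap outside it) at radius r, off along the hinge axis"""
    rot=lambda f,u,t:F*(f*np.cos(t)-u*np.sin(t))+UP*(f*np.sin(t)+u*np.cos(t))
    tip=H+rot(r,.014+gap,th)+AX*off
    n=rot(0,1,k*th+c); z=np.sin(a)*AX-np.cos(a)*n
    y0=AX-z*(AX@z) if a<1.3 else n
    q0=quat(z,y0); q=(R.from_quat(q0)*R.from_euler('z',rho)).as_quat()
    return tip-.019*z,q
E
python3 - <<'E'
from push import *
r=[tri([ray('side',a),ray('top',b)]) for a,b in(([272.9,109.1],[218,210.4]),([265.1,112.2],[183.7,224.2]))]
for p,c in zip(r,((170,-92),(120,14))):
    v=p-H;print(p,v@F,v@UP,v@AX,'theta',np.arctan2(v@UP,v@F)-np.arctan2(c[1],c[0]))
ths=[1.9,1.5,1.1,.7,.35,0]
for k in(1,.8,.6,.4):
  for a in(0,20,35,50,-20,-35):
    for rho in range(0,360,45):
      q=[]
      for t in ths:
        s=inverse_kinematics(*pose(t,d(a),k,d(rho),gap=.02 if t>1.8 else 0))
        if s is None: break
        q.append(s)
      else:
        st=np.abs(np.diff(q,axis=0)).max()
        if st<.8: print(k,a,rho,round(st,2),q[0].round(2) if hasattr(q[0],'round') else q[0])
E
```

```text
[0.5092 0.1643 0.3114] 0.05607968254307021 0.18935451745346005 0.0004726550780130415 theta 1.7789076807818296
[0.4889 0.2555 0.2329] -0.03730823793977339 0.1109301748233994 -0.00120194080896898 theta 1.7790924737865312
1 0 0 0.67 [-1.47  1.24  0.7   1.48  0.69  1.92 -0.72]
1 20 180 0.58 [-1.32  0.99  0.26  1.72  1.09  1.93  2.21]
1 20 225 0.74 [-1.32  0.99  0.26  1.72  1.09  1.93  1.42]
1 20 270 0.6 [-1.32  0.99  0.26  1.72  1.09  1.93  0.64]
1 35 225 0.76 [-1.21  0.88  0.04  1.91  1.33  1.91  1.34]
1 35 270 0.51 [-1.21  0.88  0.04  1.91  1.33  1.91  0.56]
0.8 0 0 0.65 [-1.2   0.92  0.26  1.49  0.77  1.95 -0.91]
0.8 0 180 0.65 [-1.2   0.92  0.26  1.49  0.77  1.95  2.23]
0.8 0 225 0.65 [-1.2   0.92  0.26  1.49  0.77  1.95  1.44]
0.8 0 270 0.65 [-1.2   0.92  0.26  1.49  0.77  1.95  0.66]
0.8 0 315 0.65 [-1.2   0.92  0.26  1.49  0.77  1.95 -0.13]
0.8 20 180 0.58 [-0.99  0.79 -0.17  1.72  1.13  1.94  2.06]
0.8 20 225 0.48 [-0.99  0.79 -0.17  1.72  1.13  1.94  1.27]
0.8 20 270 0.64 [-1.03  0.78 -0.12  1.73  1.11  1.92  0.5 ]
0.8 20 315 0.64 [-0.98  0.79 -0.18  1.72  1.14  1.95 -0.3 ]
0.8 
[... 1313 characters left out ...]
12  0.72 -1.2   1.83  1.24  1.81 -1.3 ]
0.4 20 180 0.51 [-0.36  0.51 -0.82  1.83  1.05  1.58  1.93]
0.4 20 225 0.29 [-0.24  0.58 -0.99  1.83  1.12  1.67  1.11]
0.4 20 270 0.26 [-0.31  0.54 -0.89  1.83  1.08  1.62  0.35]
0.4 20 315 0.31 [-0.17  0.65 -1.11  1.83  1.18  1.74 -0.49]
0.4 35 225 0.34 [-0.28  0.47 -0.95  2.02  1.27  1.51  1.  ]
0.4 35 270 0.34 [-0.29  0.47 -0.94  2.02  1.27  1.5   0.22]
0.4 -20 0 0.53 [-0.55  0.71 -0.39  1.37  0.51  1.9  -0.94]
0.4 -20 180 0.43 [-0.42  0.76 -0.61  1.36  0.61  1.96  2.12]
0.4 -20 225 0.32 [-0.42  0.76 -0.61  1.36  0.61  1.96  1.34]
0.4 -20 270 0.3 [-0.42  0.76 -0.61  1.36  0.61  1.96  0.55]
0.4 -20 315 0.3 [-0.42  0.76 -0.61  1.36  0.61  1.96 -0.24]
```

θ₀ = 1.779 rad from two independent points. Before going behind the member, I check what stands there.

```bash
python3 - <<'E'
from push import *
i=cv2.imread('pics/side0.png')[60:200,190:350];j=cv2.imread('pics/top0.png')[130:270,60:220]
cv2.imwrite('pics/b.png',cv2.resize(np.hstack([i,j]),(800,350),interpolation=cv2.INTER_CUBIC))
for p in ((95,232),(112,185),(75,208),(138,296)): print(p,onz('top',p,0.05))
for t,g in ((1.779,.03),(1.779,.12),(1.2,.15)): 
    p,q=pose(t,d(20),.6,d(270),gap=g);print(p,R.from_quat(q).as_matrix()[:,2],inverse_kinematics(p,q))
print(H,read_eef_pos(),read_qpos())
E
```

```text
(95, 232) [0.4981 0.5382 0.05  ]
(112, 185) [0.6325 0.5003 0.05  ]
(75, 208) [0.566  0.5989 0.05  ]
(138, 296) [0.323  0.4093 0.05  ]
[0.4745 0.2997 0.2389] [ 0.4993 -0.7384 -0.4533] [-0.4668  0.6833 -0.8058  1.7723  1.1931  1.8912  0.3521]
[0.457  0.386  0.2203] [ 0.4993 -0.7384 -0.4533] [-0.731   0.7452 -0.6066  1.6074  1.1052  1.8846  0.362 ]
[0.467  0.3366 0.3067] [ 0.4587 -0.539  -0.7065] [-0.2145  0.5708 -1.113   1.7192  1.0941  1.7753  0.3844]
[0.4975 0.2192 0.122 ] [0.5312 0.0538 0.1285] [ 0.8646  0.7678 -0.8241  1.8127 -0.3193  1.0893  0.5121]
```

View pics/b.png

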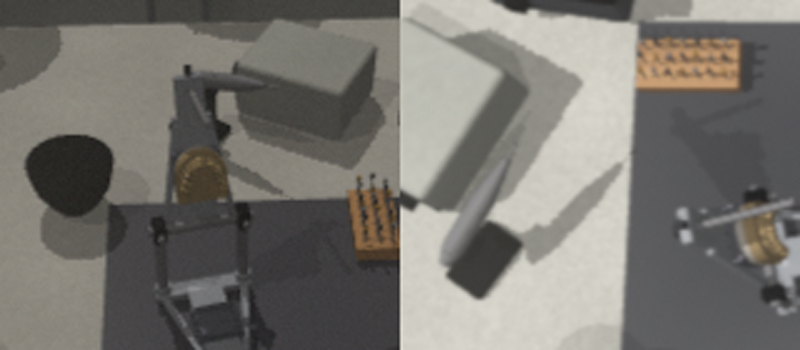

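```bash
python3 - <<'E'
from push import *
for a,b in (((104,190),(298,94)),((78,234),(266,92))):
    p=tri([ray('top',a),ray('side',b)]);print('spindle',p,np.hypot(*(proj('top',p)-a)))
p1,q1=pose(1.2,d(20),.6,d(270),gap=.15);p1=p1+[0,0,.12]
p2,q2=pose(1.779,d(20),.6,d(270),gap=.06)
A=np.array([.53,.03,.45])
q0=tool(YA,d(30),-1)
print(inverse_kinematics(A,q0),inverse_kinematics(p1,q1),p1,p2)
c=read_eef_pos(); movel([c[0],c[1]-.03,.30],speed=.2)
move_ptp(A,q0); move_gripper(0,30); print(read_finger_gap(),read_qpos())
E
```

```text
spindle [0.5998 0.4932 0.1241] 0.14622939965982856
spindle [0.4891 0.5719 0.0799] 0.30860553684144304
[ 0.9399  0.2592 -0.9605  1.536  -0.3022  1.5576  0.205 ] [-0.1072  0.5374 -1.3078  1.5793  1.1165  1.9589  0.5272] [0.467  0.3366 0.4267] [0.4687 0.3285 0.2327]
-0.0001571848894414592 [ 0.9379  0.2583 -0.9578  1.536  -0.3032  1.5578  0.2059]
```

Spindle is under 0.13 m high, so the route is clear. Going behind, making contact gently, then swinging shut under force watch.

```bash
python3 - <<'E'
from push import *
a=(d(20),.6,d(270))
p,q=pose(1.2,*a,gap=.15); move_ptp(p+[0,0,.08],q)
move_ptp(*pose(1.779,*a,gap=.06)); pause(.2); f0=read_ft_force(); print(f0,read_time_s())
g=.03; movel(*pose(1.779,*a,gap=g),speed=.08)
while g>-.01:
    g-=.003; movel(*pose(1.779,*a,gap=g),speed=.04); f=np.linalg.norm(read_ft_force()-f0)
    if f>2.5: break
print('contact gap',g,read_ft_force()-f0,read_time_s())
th=1.779
while th>1.2:
    th-=.06; movel(*pose(th,*a,gap=g),speed=.06); f=read_ft_force()-f0
    if np.linalg.norm(f)>20: print('STOP');break
    print(round(th,2),f.round(1))
print(read_time_s(),read_qpos())
E
```

```text
[0.2402 0.4474 0.7388] 31.5667
contact gap 0.0030000000000000044 [-1.471   2.6172 -0.9337] 34.3417
1.72 [-1.1  2.4 -0.1]
1.66 [-1.4  2.3  0.2]
1.6 [-0.4  1.1 -0.3]
1.54 [-0.8  1.  -0.6]
1.48 [ 0.4  1.3 -1.1]
1.42 [-0.   1.2 -1.1]
1.36 [-0.6  0.4 -1.1]
1.3 [-0.4  0.3 -0.1]
1.24 [-0.3  0.1 -0.8]
1.18 [-0.5  0.9 -0.3]
37.1083 [-0.022   0.3734 -0.9771  1.9785  1.0547  1.4372  0.4647]
```

```bash
cat > ang.py <<'E'
from push import *
def angle():
    o={}
    for c in('side','top'):
        snap(c,'a_'+c+'.png')
        for n in('pin_tip','upper_face'):
            r=tip_of(c,n)
            if r and r[0]['confidence']>.4:o.setdefault(n,[]).append((c,r[0]['at']))
    for n,cl in(('pin_tip',(170,-92)),('upper_face',(120,14))):
        if len(o.get(n,[]))==2:
            p=tri([ray(*x) for x in o[n]]);v=p-H
            print(n,p.round(3),'err',round(np.hypot(*(proj('top',p)-o[n][1][1])),1),'r',round(np.hypot(v@F,v@UP),3),'theta',round(np.arctan2(v@UP,v@F)-np.arctan2(cl[1],cl[0]),3))
        else: print(n,o.get(n))
E
python3 -c "
from ang import *
angle()"
```

```text
pin_tip [0.526 0.07  0.248] err 0.6 r 0.197 theta 1.188
upper_face [0.508 0.181 0.25 ] err 0.2 r 0.134 theta 1.156
```

The member follows (θ≈1.17). Continuing down to the stop.

```bash
python3 - <<'E'
from ang import *
a=(d(20),.6,d(270)); g=.003; f0=np.array([.24,.45,.74]); th=1.179
while th>-.08:
    th-=.06 if th>.2 else .015
    movel(*pose(th,*a,gap=g),speed=.05 if th>.2 else .03); f=read_ft_force()-f0
    if th<.25 or np.linalg.norm(f)>8: print(round(th,3),f.round(1))
    if f[2]>14: break
pause(.1); angle(); print(read_eef_pos(),pose(th,*a,gap=g)[0],read_time_s())
E
```

```text
0.219 [ 0.1  0.2 -1.3]
0.159 [-1.3 -1.2 -0.3]
0.144 [-0.  -0.4 -1. ]
0.129 [ 0.2  0.2 -0.8]
0.114 [ 0.5 -1.1 -0.3]
0.099 [ 0.2  0.4 -0.5]
0.084 [ 0.5  0.9 -0. ]
0.069 [ 0.1 -0.8 -0.7]
0.054 [ 0.3  0.5 -0.5]
0.039 [-0.5 -1.4 -0.2]
0.024 [-0.8 -0.4  0.1]
0.009 [-0.1 -0.6 -1. ]
-0.006 [-3.2 -0.9  4.8]
-0.021 [-12.9  -1.8  19.8]
pin_tip [ 0.552  0.275 -0.227] err 1.4 r 0.352 theta -1.199
upper_face [0.521 0.107 0.121] err 1.7 r 0.115 theta -0.125
[0.5156 0.1005 0.156 ] [0.5152 0.0998 0.1543] 46.0083
```

A firm stop came at nominal θ≈0. Lifting off and checking.

```bash
python3 - <<'E'
from ang import *
a=(d(20),.6,d(270))
movel(*pose(0,*a,gap=.02),speed=.05); p,q=pose(0,*a,gap=.12); movel(p,q,speed=.15); move_ptp(p+[-.06,-.2,.1],q); pause(.2)
print(read_ft_force()); angle(); print(read_time_s())
i=cv2.imread('pics/a_side.png')[100:240,210:350]; j=cv2.imread('pics/a_top.png')[150:290,160:300]
cv2.imwrite('pics/end.png',cv2.resize(np.hstack([i,j]),(800,400),interpolation=cv2.INTER_CUBIC))
E
```

```text
[0.3556 1.7339 0.7195]
pin_tip [0.531 0.054 0.027] err 1.0 r 0.194 theta -0.019
upper_face [0.523 0.104 0.13 ] err 1.3 r 0.119 theta -0.046
48.7917
```

View pics/end.png

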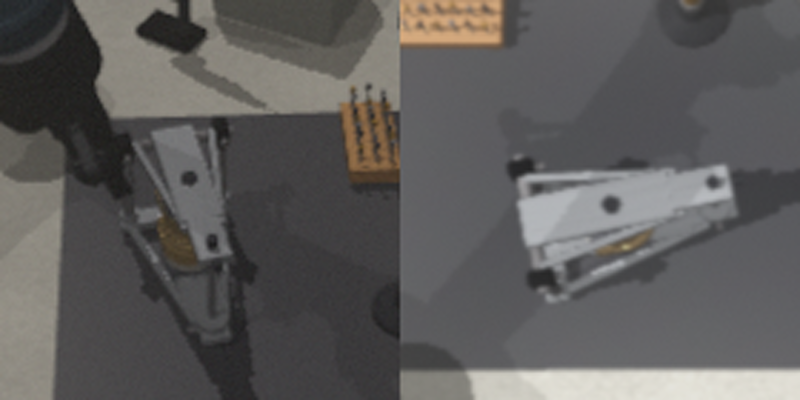

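```bash
python3 -c "
from bench import *
print(read_joint_vel());print(sign_off())"
```

```text
[ 0.00039865 -0.00313477  0.0036818  -0.00196086  0.00044226  0.00061084
  0.00351238]
the job is handed in; nothing more can be done
None
```

The lower cast is home in the seat and released, the upper member was swung gently down until it met a firm stop with the pin at table height, and the job is handed in at about 49 s; the hand-in returned no verdict.

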